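# Load a wooden blank into the laser engraver through its gravity flap

### The job

Load the laser engraver: with your fingertips, line up the wooden blank lying on its infeed deck and push it straight in through the hanging flap until it drops flat into the recess on the bed, then draw your fingers back out so that the flap falls shut behind it. Only push the blank along the deck, never pick it up, and leave everything else on the bench where it is.

Things in the scene. Friction and masses are not known exactly. Their poses are not given: they have to be found in the camera images.
- engraver: Grey steel bench laser engraver with amber window, fixed. Origin on the bench (z = 0) under the middle of the hanging flap; x points into the machine (feed direction), y to the left facing the flap, z up; all mm below are in this frame. Dark steel infeed deck: top z = 30, x = -225 to 0, y = -120 to 120. Body 312 wide, x = 0 to 220; front plates at x = 0 either side of the mouth.
- mouth (a point): Middle of the mouth's threshold, the deck's end under the flap (0, 0, 30 in engraver, same axes). Mouth 116 wide. Over it a fixed steel hinge header and pin take up x = -6 to 13, z = 96 to 105; from there the amber window slopes up and back at 45 degrees to z = 182 at x = 85. Fingers should slant forward at the end, 15 to 45 degrees from vertical, to reach in a few mm under the header.
- guides (a point): Point on the deck midway between two low white plastic guide strips (-30, 0, 30 in engraver, same axes). Strips 8 high, slippery; 80 clear between them from x = -30 to -4, and before that they flare out at 18 degrees to about 115 clear at x = -87.
- recess (a point): Middle of the recess floor on the bed, 48 mm beyond the flap and 22 mm above the bench; axes as engraver. The recess is 96 mm long (x = 0 to 96 in engraver), 82 mm wide, 8 mm below the deck: the blank drops down the step once its rear end has passed x = 0, and a back stop (to z = 46) stands at x = 96.
- flap (a joint): Angle of the gravity flap (rad): 0 hanging shut, growing as its lower edge is pushed into the machine (+x), stop at 1.35. Amber plastic, 112 mm wide, 85 g, red weighted lip along the lower edge, hinge line along y at x = -2, z = 100 mm in engraver. It falls shut by its own weight when nothing is under it; pushing it takes under 1 N.
- flap_lip (a point): Middle of the flap's lower edge, 65 mm below the hinge; 5 mm above the deck when shut.
- blank: The wooden blank to be loaded: beech board 90 mm (its x) by 70 mm (its y) by 12 mm thick, about 55 g, lying on the dark infeed deck, off-centre and askew. Origin at the centre of its underside. It goes in with its 90 mm side along the feed direction, either end first.
- spare_blank: A spare blank, the same as the other, lying on the bench beside the deck; leave it. Origin at the centre of its underside.
- tape: Roll of yellow tape lying flat, 90 mm across, 25 mm high; leave it. Origin at the centre of its underside.
- caliper: Steel caliper with black slide, 160 mm long (its x), up to 55 mm wide, 13 mm high, lying flat; leave it. Origin under the middle of its beam.
- spray_can: Blue spray can, 58 mm across, 183 mm high, standing; leave it. Origin at the centre of its underside.
- screwdriver: Red-handled screwdriver, 200 mm long, lying on the bench; leave it. Origin at the underside near its middle.
- cordless_drill: Blue cordless drill standing on its battery, 195 mm high, about 210 mm long; leave it. Origin at the centre of the battery's underside.
- sanding_block: Cork sanding block 110 x 60 x 38 mm; leave it. Origin at the centre of its underside.
Things that resemble listed ones, but are neither listed nor needed, are in the scene too. Leave any red look-alike of the blank alone.

How it is judged:
By the outcome, as a careful person would: the job done as asked, in the order asked, and still so for the second after the job is handed in, with the robot touching nothing.
It also fails if it takes over 56 s, if anything falls off the work surface, if the arm or the gripper's body presses on something with over 40 N, if the wrist force passes 120 N, or if a joint passes its speed limit or range.

### The arm

A 6-joint arm with a two-finger parallel gripper is mounted at the origin on the work surface. World frame = base frame: x ahead of the robot, y to its left, z up, the work surface at z = 0. Lengths are in m, angles in rad, forces in N, time in s.
With the tool pointing down it reaches from about 0.4 to 0.825 m from the base axis. Payload 7 kg.
Tool frame: the origin (TCP) lies on the centre line of the jaws, within the pads' length; the fingertips stand arm.tip_reach ahead of it and the grasp point (between the pads) lies 5 mm behind it (arm.tip_reach is the distance from the TCP to the fingertips, in m); z points along the fingers, y is the line along which they close (so a half turn about z gives the same grasp; the last joint's range is limited). The gripper opens to 88 mm and grips with 3 to 60 N. Pads are 19 mm wide; open, the fingers measure 130 mm over their backs; the gripper's body (78 mm by 193 mm) begins 47 mm behind the grasp point.
Start: joints at [1.411, 0.359, 0.012, 0, -1.224, -0.288], TCP at [0.292, 0.608, 0.208] pointing down, gripper open.
Joint ranges: [-3.07, 3.07], [-1.43, 2.12], [-1.02, 1.25], [-3.03, 1.67], [-3.05, -0], [-3.03, 3.03]. Speed limits (rad/s): [2.39, 2.39, 3.01, 3.14, 3.14, 3.14].

### API

Orientations are given as [roll, pitch, yaw] about the fixed x, y, z axes, in that order (R = Rz(yaw) Ry(pitch) Rx(roll)).
In Python, from station import status, optics, order, arm gives the robot as it stands. The module is installed in compiled form; this text tells all that it offers.
- The arm moves only by the shell command python3 -m jog 'ROWS' [FORCE]. ROWS is JSON, a list of rows, each a list of 3 entries, a list of its own where there are three numbers: the gripper command: -1 is shut, 1 is fully open, values between are in proportion, then the shift along the tool's x, y, z in mm, then the turn about the tool's z in rad. A call has 1 to 20 rows; each row is the pose to reach, as a shift and turn from the pose commanded when the call began, along the tool's axes at that moment; what a row does not reach only later rows make up. A row lasts 1/8 s, in which the tool goes at most 62.5 mm and 10.7 degrees, less where a joint would pass 70% of its speed; a pose out of reach is approached as far as the arm can. A call with a gripper value outside its range is refused whole. The fingers move at their own pace and stop on an object; FORCE is the grip in N (left out, the last holds). Time passes only in rows, so rows that repeat a pose let the fingers close. It gives the time, the measured TCP pose, the force, the opening and the grip force at its end, in the units of the state.
- status.get_state(): the state, without advancing time (a new reading comes with each control period).
- optics.grab_frame(name): name is "scene" or "top" or "wrist"; returns a dict with "color" (480x640x3 uint8, red, green, blue), "mtx" (3x3 intrinsics, pixels), "cam_to_world" (4x4, takes a point from camera to world coordinates). Camera axes: x right, y down, z forward; pixel columns grow to the right and rows downward; lengths in m; the calibration is good to about 2 mm. A picture is of the moment at which its call begins. There is no depth.
- order.job_done(): hands the job in; it is judged then, once.
The state is a dict: "t": time; "q": joint angles; "qd": joint speeds; "joint_efforts": joint torques, N m; "eef_pos": TCP position; "ee_rot": TCP orientation; "force": force on the tool from outside, world axes, zero at the start; "moment": the same for the moment, N m; "width": finger opening in m; "gripper_force": force on a finger pad.
Only numpy, scipy, OpenCV 4.12 (cv2) and the standard library are available. Lean on these libraries where they do the work, as an engineer would, in place of code of your own. Each camera call takes 0.05 s, during which the arm holds its last target. There are 200 camera calls.

## Working session

There is one attempt and no reset: what is moved stays moved. The work goes in short steps, Python scripts to look and compute and a shell command to move; the robot and the scene stay as the last step left them, time stands still between calls to the robot, and variables do not carry over. Pictures are saved under pics/ and viewed, at most 10 in all, crops included, and the job is handed in when it is done.

```bash
mkdir -p pics; cat > h.py <<'E'
from station import status, optics, order, arm
import numpy as np, cv2
def grab(n,f=None):
    d=optics.grab_frame(n)
    if f: cv2.imwrite('pics/'+f,d['color'][:,:,::-1])
    return d
def ray(d,u,v,z):
    K=np.array(d['mtx']);T=np.array(d['cam_to_world'])
    r=T[:3,:3]@np.linalg.solve(K,[u,v,1.]);o=T[:3,3]
    return o+r*(z-o[2])/r[2]
def proj(d,p):
    K=np.array(d['mtx']);T=np.array(d['cam_to_world'])
    c=K@(T[:3,:3].T@(np.array(p)-T[:3,3]));return c[:2]/c[2]
E
python3 - <<'E'
from h import *
s=status.get_state();print({k:np.round(v,3) for k,v in s.items()},arm.tip_reach)
for n in('top','scene'):
    d=grab(n,n+'0.png');print(np.round(d['cam_to_world'],3),np.round(d['mtx'],1))
E
```

```text
{'t': np.float64(0.0), 'q': array([ 1.411,  0.359,  0.011, -0.   , -1.224, -0.288]), 'qd': array([-0.001, -0.   ,  0.001,  0.001, -0.001,  0.   ]), 'joint_efforts': array([-0.0000e+00, -5.8273e+01,  2.9305e+01,  6.9970e+00,  7.0000e-03,
       -0.0000e+00]), 'eef_pos': array([0.292, 0.608, 0.207]), 'ee_rot': array([ 3.14 , -0.   , -0.448]), 'force': array([ 0.799,  0.323, -0.458]), 'moment': array([0.013, 0.027, 0.045]), 'gripper_force': np.float64(0.0), 'width': np.float64(0.088)} 0.014
[[ 0.018 -0.99   0.138  0.325]
 [-1.    -0.018 -0.003 -0.011]
 [ 0.005 -0.138 -0.99   1.36 ]
 [ 0.     0.     0.     1.   ]] [[524.    0.  322.5]
 [  0.  524.  242.2]
 [  0.    0.    1. ]]
[[-0.843  0.325 -0.429  1.158]
 [ 0.538  0.49  -0.686  1.009]
 [-0.012 -0.809 -0.588  1.   ]
 [ 0.     0.     0.     1.   ]] [[489.5   0.  323.5]
 [  0.  489.5 234.5]
 [  0.    0.    1. ]]
```

View pics/top0.png

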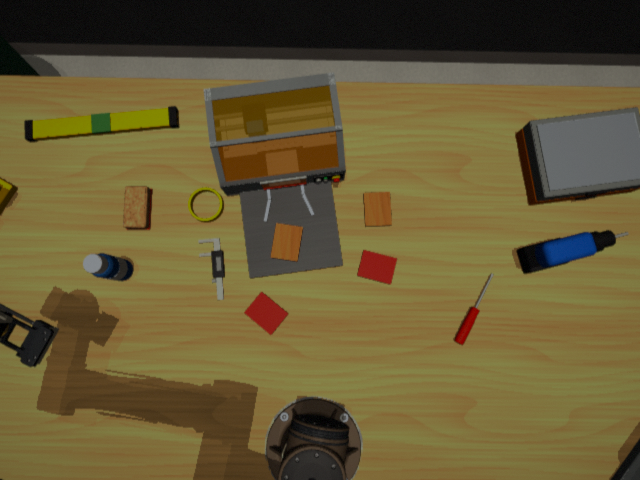

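View pics/scene0.png

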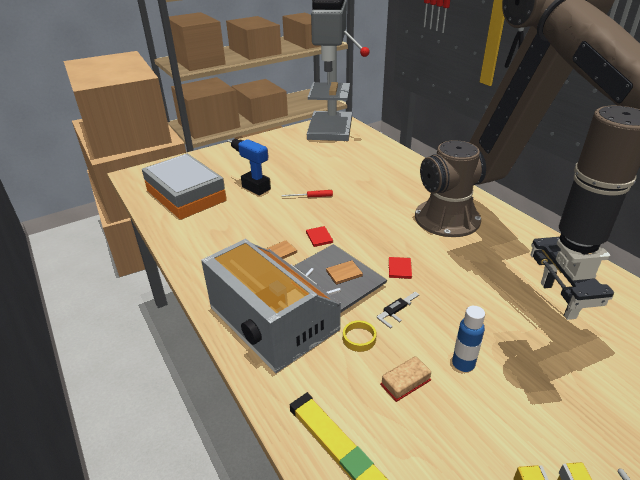

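The top view shows the infeed deck, with corners near (240,190), (335,183), (342,266) and (250,277). Things that could pass for the blank:
- the wooden board on the deck at (287,242)
- the spare on bare bench at (377,209)
- red look-alikes at (377,267) and (266,313)
- an orange patch seen through the window at (282,162)

By the description, the blank is the one on the deck at (287,242).

```bash
cat >> h.py <<'E'
def measure(d,eng=None):
    im=d['color'];hsv=cv2.cvtColor(im,cv2.COLOR_RGB2HSV)
    return hsv
def blank(d,E=None,box=(225,188,350,285),z=0.042):
    """wood-coloured rect on the deck -> centre, yaw of long axis (world), sizes"""
    hsv=cv2.cvtColor(d['color'],cv2.COLOR_RGB2HSV)
    m=cv2.inRange(hsv,(5,110,90),(25,255,255))
    b=np.zeros_like(m);x0,y0,x1,y1=box;b[y0:y1,x0:x1]=m[y0:y1,x0:x1]
    b=cv2.morphologyEx(b,cv2.MORPH_OPEN,np.ones((3,3)))
    return b
def toE(E,p):
    c,s=np.cos(E[2]),np.sin(E[2]);dx,dy=p[0]-E[0],p[1]-E[1]
    return np.array([c*dx+s*dy,-s*dx+c*dy])
def toW(E,p):
    c,s=np.cos(E[2]),np.sin(E[2]);return np.array([E[0]+c*p[0]-s*p[1],E[1]+s*p[0]+c*p[1]])
E
python3 - <<'E'
from h import *
d=grab('top','top1.png');im=d['color'];hsv=cv2.cvtColor(im,cv2.COLOR_RGB2HSV)
cv2.imwrite('pics/crop1.png',cv2.resize(im[165:290,220:400,::-1],None,fx=4.4,fy=4.4,interpolation=cv2.INTER_CUBIC))
# deck: dark, low saturation
m=cv2.inRange(hsv,(0,0,30),(180,90,110));b=np.zeros_like(m);b[192:290,225:360]=m[192:290,225:360]
cs=cv2.findContours(b,cv2.RETR_EXTERNAL,2)[0];c=max(cs,key=cv2.contourArea)
r=cv2.minAreaRect(c);print(r)
for p in cv2.boxPoints(r):print('deck',p,np.round(ray(d,*p,0.03),4))
w=np.zeros_like(m);wm=cv2.inRange(hsv,(0,0,120),(180,70,255));w[187:225,258:320]=wm[187:225,258:320]
for c in cv2.findContours(w,0,2)[0]:
    if cv2.contourArea(c)>10:
        print('strip',cv2.contourArea(c),[np.round(ray(d,*p,0.038)[:2],4).tolist() for p in cv2.boxPoints(cv2.minAreaRect(c))])
m=cv2.inRange(hsv,(5,120,120),(25,255,255));b=np.zeros_like(m);b[215:268,262:312]=m[215:268,262:312]
c=max(cv2.findContours(b,0,2)[0],key=cv2.contourArea);r=cv2.minAreaRect(c)
P=np.array([ray(d,*p,0.040)[:2] for p in c[:,0]],np.float32)
print('blank',r,cv2.minAreaRect(P), cv2.boxPoints(cv2.minAreaRect(P)))
E
```

```text
((285.6540222167969, 229.11671447753906), (86.28653717041016, 102.64885711669922), 82.14668273925781)
deck [228.91597 193.39091] [0.6333 0.2299 0.03  ]
deck [330.60208 179.36525] [ 0.6757 -0.0332  0.03  ]
deck [342.3921  264.84253] [ 0.4527 -0.0666  0.03  ]
deck [240.70596 278.86816] [0.4124 0.1908 0.03  ]
strip 44.5 [[0.5636, 0.1364], [0.6428, 0.1306], [0.6419, 0.1202], [0.5627, 0.126]]
strip 40.0 [[0.6502, 0.0473], [0.6537, 0.0387], [0.5827, 0.0102], [0.5792, 0.0188]]
blank ((286.3918762207031, 241.64865112304688), (26.63263702392578, 33.7017936706543), 9.462322235107422) ((0.5086982846260071, 0.07699039578437805), (0.06763482093811035, 0.0865495428442955), 82.26581573486328) [[0.46126613 0.04930443]
 [0.54702836 0.03765681]
 [0.5561304  0.10467637]
 [0.4703682  0.11632398]]
```

View pics/crop1.png

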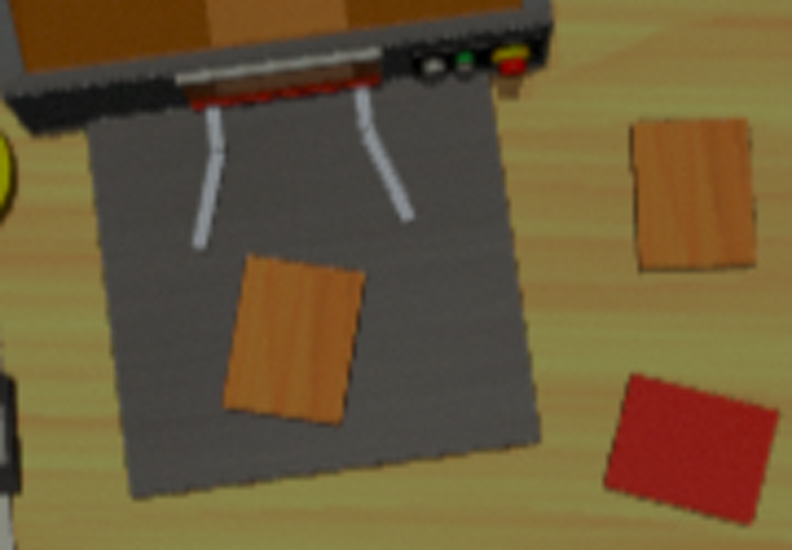

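The crop confirms it: the plain beech blank lies askew on the dark deck at about crop (295,340). The guides' mouth and the red flap lip are at crop (285,90). Next I compute the engraver pose, and I will test how the arm behaves at the reach limit, since rows can't tilt the tool directly.

```bash
python3 - <<'E'
from h import *
d=grab('top')
f=lambda x,y,z:ray(d,220+x/4.4,165+y/4.4,z)[:2]
NL,NR,FL,FR=f(133,497,.03),f(540,442,.03),f(90,125,.03),f(493,80,.03)
print(NL,NR,FL,FR,'width',np.linalg.norm(NL-NR))
ya=np.arctan2(*( (NL-NR)[::-1]))-np.pi/2
for a,b in((NL,FL),(NR,FR)):v=b-a;print('side',np.degrees(np.arctan2(v[1],v[0])))
print('yaw near',np.degrees(ya))
# strip bends (x=-30, y=+-44ish), outer ends x=-87
L,R,L2,R2=f(217,152,.038),f(368,132,.038),f(199,245,.038),f(408,217,.038)
v=L-R;print('strips',L,R,np.linalg.norm(v),np.degrees(np.arctan2(v[1],v[0]))-90)
v=L2-R2;print(L2,R2,np.linalg.norm(v),np.degrees(np.arctan2(v[1],v[0]))-90)
yaw=(ya+np.arctan2(*((L2-R2)[::-1]))-np.pi/2)/2
u=np.array([np.cos(yaw),np.sin(yaw)])
n=np.array([-u[1],u[0]])
C=(NL+NR)/2+225*u/1000; C2=(L+R)/2+.030*u; C3=(L2+R2)/2+.087*u
print('orig',C,C2,C3)
E3=[*((C+C2+C3)/3),yaw];print('E',E3)
B=np.array([[0.46126613,0.04930443],[0.54702836,0.03765681],[0.5561304,0.10467637],[0.4703682,0.11632398]])
print('blank in E',[np.round(toE(E3,b)*1000) for b in B],toE(E3,B.mean(0))*1000)
E
python3 -m jog '[[-1,[0,0,-20],0],[-1,[60,0,-20],0],[-1,[120,0,-20],0],[-1,[180,0,-20],0],[-1,[240,0,-20],0],[-1,[300,0,-20],0],[-1,[300,0,-20],0]]' 10
python3 -c "
from h import *
s=status.get_state();print(np.round(s['q'],3),np.round(s['eef_pos'],3),np.round(s['ee_rot'],3))"
```

```text
[0.41512223 0.16671778] [ 0.45116516 -0.06750182] [0.63385343 0.20004552] [ 0.66555249 -0.03706838] width 0.23697660505438575
side 8.663435674421203
side 8.079462355030126
yaw near 8.748347053572493
strips [0.61724328 0.12391537] [0.63086515 0.03586751] 0.08909534723247932 8.794500056198757
[0.56182005 0.13263946] [0.58064564 0.01141449] 0.12267802107014987 8.827218597312381
orig [0.65550241 0.08398238] [0.65370204 0.08447469] [0.65721155 0.08531841]
E [np.float64(0.6554720035729991), np.float64(0.08459182886443123), np.float64(0.15337574425418066)]
blank in E [array([-197.,   -5.]), array([-114.,  -30.]), array([-95.,  35.]), array([-178.,   60.])] [-146.21206086   14.91117533]
t: 1.08
eef_pos: [0.5661, 0.4755, 0.2263]
ee_rot: [3.14, 0.0, -0.453]
force: [-1.1, 0.2, 0.1]
width: 0.0231
gripper_force: 0.0
[ 0.961  0.457  0.206  0.    -1.321  0.157] [0.566 0.476 0.226] [ 3.14   0.    -0.453]
```

```bash
python3 -m jog '[[-1,[40,40,-60],-0.15],[-1,[100,90,-124],-0.3],[-1,[160,140,-124],-0.45],[-1,[220,200,-124],-0.606],[-1,[270,250,-124],-0.606],[-1,[305,275,-124],-0.606],[-1,[305,275,-124],-0.606],[-1,[305,275,-124],-0.606]]'
python3 -m jog '[[-1,[60,0,0],0],[-1,[120,0,0],0],[-1,[160,0,0],0],[-1,[160,0,0],0],[-1,[160,0,0],0]]'
python3 -c "
from h import *
s=status.get_state();print(np.round(s['q'],3),np.round(s['eef_pos'],3),np.round(s['ee_rot'],3))"
```

```text
t: 2.08
eef_pos: [0.7192, 0.0953, 0.3514]
ee_rot: [3.141, 0.001, 0.155]
force: [-0.4, 0.7, -1.0]
width: 0.0001
gripper_force: 0.0
t: 2.7
eef_pos: [0.8764, 0.1249, 0.3504]
ee_rot: [3.141, 0.002, 0.159]
force: [0.3, 1.2, 0.4]
width: 0.0008
gripper_force: 0.0
[ 0.36   0.762  1.009  0.    -1.819  1.37 ] [0.876 0.125 0.35 ] [3.141e+00 2.000e-03 1.590e-01]
```

```bash
python3 -m jog '[[-1,[60,0,0],0],[-1,[120,0,0],0],[-1,[120,0,0],0],[-1,[120,0,0],0]]'
python3 -c "
from h import *
s=status.get_state();print(np.round(s['q'],3),np.round(s['eef_pos'],3),np.round(s['ee_rot'],3))"
```

```text
t: 3.2
eef_pos: [0.9457, 0.1356, 0.328]
ee_rot: [3.135, -0.059, 0.159]
force: [-1.0, -0.1, 1.2]
width: 0.0004
gripper_force: 0.0
[ 0.352  0.912  1.251  0.018 -1.853  1.383] [0.946 0.136 0.328] [ 3.135 -0.059  0.159]
```

Reaching past the limit tilts the fingers forward, as hoped, so I'll build up the slant this way.

```bash
python3 -m jog '[[-1,[60,0,0],0],[-1,[120,0,0],0],[-1,[180,0,0],0],[-1,[180,0,0],0],[-1,[180,0,0],0],[-1,[180,0,0],0]]'
python3 -c "
from h import *
s=status.get_state();print(np.round(s['q'],3),np.round(s['eef_pos'],3),np.round(s['ee_rot'],3))"
```

```text
t: 3.95
eef_pos: [0.9983, 0.1448, 0.2722]
ee_rot: [3.128, -0.116, 0.159]
force: [-0.1, 0.4, 0.3]
width: 0.0007
gripper_force: 0.0
[ 0.35   0.978  1.251  0.036 -1.733  1.387] [0.998 0.145 0.272] [ 3.128 -0.116  0.159]
```

```bash
python3 -m jog '[[-1,[60,0,-60],0],[-1,[120,0,-120],0],[-1,[180,0,-180],0],[-1,[240,0,-240],0],[-1,[300,0,-300],0],[-1,[400,0,-400],0],[-1,[400,0,-400],0],[-1,[400,0,-400],0]]'
python3 -c "
from h import *
s=status.get_state();print(np.round(s['q'],3),np.round(s['eef_pos'],3),np.round(s['ee_rot'],3))"
```

```text
t: 4.95
eef_pos: [0.9615, 0.1439, 0.3846]
ee_rot: [3.12, -0.176, 0.16]
force: [0.6, -1.0, 1.0]
width: 0.0005
gripper_force: 0.0
[ 0.371  0.863  1.251  0.059 -1.79   1.376] [0.961 0.144 0.385] [ 3.12  -0.176  0.16 ]
```

```bash
python3 -m jog '[[-1,[60,0,-20],0],[-1,[120,0,-40],0],[-1,[180,0,-60],0]]' | grep -E "t:|eef|rot"
python3 -m jog '[[-1,[30,0,-60],0],[-1,[60,0,-120],0],[-1,[90,0,-180],0]]' | grep -E "t:|eef|rot"
python3 -m jog '[[-1,[60,0,-20],0],[-1,[120,0,-40],0],[-1,[180,0,-60],0]]' | grep -E "t:|eef|rot"
python3 -m jog '[[-1,[30,0,-60],0],[-1,[60,0,-120],0],[-1,[90,0,-180],0]]' | grep -E "t:|eef|rot"
```

```text
t: 5.32
eef_pos: [0.9864, 0.1493, 0.387]
ee_rot: [3.113, -0.235, 0.162]
t: 5.7
eef_pos: [0.9481, 0.1468, 0.4796]
ee_rot: [3.107, -0.292, 0.163]
t: 6.08
eef_pos: [0.9718, 0.1526, 0.4847]
ee_rot: [3.099, -0.35, 0.166]
t: 6.45
eef_pos: [0.9232, 0.1498, 0.5753]
ee_rot: [3.092, -0.407, 0.168]
```

```bash
cat >> h.py <<'E'
from scipy.spatial.transform import Rotation as Ro
EN=[0.6555,0.0846,0.1534]
def tool():
    s=status.get_state();R=Ro.from_euler('xyz',s['ee_rot']).as_matrix();return s,R,np.array(s['eef_pos'])
def rows_to(tip_e,pad=9.5):
    """tool-axis shift (mm) taking the fingertip centre to tip_e (engraver mm, z from bench)"""
    s,R,p=tool();tip=p+R[:,2]*arm.tip_reach
    t=np.array([*toW(EN,np.array(tip_e[:2])/1000),tip_e[2]/1000])
    return np.round(R.T@(t-tip)*1000,1)
def info():
    s,R,p=tool();tip=p+R[:,2]*arm.tip_reach
    f=lambda v:np.round(np.r_[toE(EN,v[:2]),v[2]]*1000,1)
    Re=Ro.from_euler('z',-EN[2]).as_matrix()@R
    print('t',round(s['t'],2),'tip_e',f(tip),'front corner',f(tip+R[:,0]*.0095),'rear',f(tip-R[:,0]*.0095));print('x',np.round(Re[:,0],3),'y',np.round(Re[:,1],3),'z',np.round(Re[:,2],3),'F',np.round(s['force'],1),'w',round(float(s['width']),4),'q',np.round(s['q'],2))
E
python3 - <<'E'
from h import *
info()
s,R,p=tool()
for g in(-.15,-.1,-.05,.05,.1,.15):
    Re=Ro.from_euler('z',-EN[2]).as_matrix()@R@Ro.from_euler('z',g).as_matrix();print(g,np.round(Re[:,1],3))
print(rows_to([-215,10,150]))
E
```

```text
t 6.45 tip_e [280.1  22.9 562.5] front corner [288.8  23.1 566.2] rear [271.4  22.8 558.7]
x [0.918 0.014 0.396] y [-0.005 -0.999  0.046] z [ 0.396 -0.044 -0.917] F [ 0.8 -0.4  1.2] w 0.0003 q [ 0.43  0.68  1.25  0.15 -1.75  1.36]
-0.15 [ 0.133 -0.986  0.104]
-0.1 [ 0.087 -0.993  0.085]
-0.05 [ 0.041 -0.997  0.066]
0.05 [-0.051 -0.998  0.026]
0.1 [-0.096 -0.995  0.006]
0.15 [-0.142 -0.99  -0.014]
[-618.1   -3.6  182.7]
```

```bash
python3 -m jog '[[-0.55,[-60,0,18],0],[-0.55,[-120,-1,36],0],[-0.55,[-180,-1,54],0],[-0.55,[-240,-1,72],0],[-0.55,[-300,-2,90],0],[-0.55,[-360,-2,108],0],[-0.55,[-420,-2,126],0],[-0.55,[-480,-3,144],0],[-0.55,[-540,-3,162],0],[-0.55,[-618,-4,183],0],[-0.55,[-618,-4,183],0],[-0.55,[-618,-4,183],0],[-0.55,[-618,-4,183],0]]'
python3 - <<'E'
from h import *
info(); print(rows_to([-216,10,60]),rows_to([-216,10,36]))
E
```

```text
t: 8.07
eef_pos: [0.4399, 0.0614, 0.1676]
ee_rot: [3.095, -0.396, 0.169]
force: [1.2, 0.1, -0.2]
width: 0.0197
gripper_force: 0.0
t 8.07 tip_e [-211.2    9.5  154.7] front corner [-202.4    9.6  158.4] rear [-220.     9.3  151.1]
x [0.923 0.014 0.385] y [-0.003 -0.999  0.043] z [ 0.386 -0.041 -0.922] F [ 1.2  0.1 -0.2] w 0.0197 q [ 0.81 -0.28 -1.02  0.49 -0.6   0.55]
[-40.9  -4.6  85.4] [-50.2  -5.6 107.6]
```

```bash
python3 -m jog '[[-0.55,[-25,-2,45],0],[-0.55,[-41,-5,85],0],[-0.55,[-41,-5,85],0],[-0.55,[-41,-5,85],0]]' >/dev/null
python3 - <<'E'
from h import *
info(); print(rows_to([-216,10,36.5]))
d=grab('wrist','w1.png')
E
```

```text
t 8.57 tip_e [-192.5    4.2   94.3] front corner [-183.5    4.3   97.4] rear [-201.5    4.    91.2]
x [0.945 0.011 0.326] y [ 0.006 -1.     0.018] z [ 0.326 -0.016 -0.945] F [0.1 0.2 0.5] w 0.0196 q [ 0.68 -0.11 -1.02  0.45 -0.42  0.66]
[-41.   -7.   46.9]
```

View pics/w1.png

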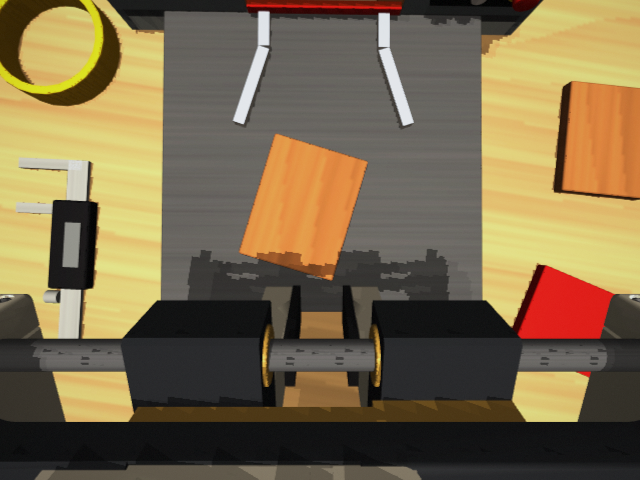

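The wrist view shows the blank ahead at (303,207), and the fingers at (280,330) and (365,330). At the inner limit the arm trades slant for reach. So I'll push first with a steeper tool and rebuild the slant for the final stroke.

```bash
python3 -m jog '[[-0.55,[-30,-6,-10],0],[-0.55,[-60,-6,-20],0],[-0.55,[-60,-6,-20],0],[-0.55,[-60,-6,-20],0]]' >/dev/null
python3 - <<'E'
from h import *
info(); print(rows_to([-218,10,70]),rows_to([-218,10,37]))
E
```

```text
t 9.12 tip_e [-242.6    8.2  112. ] front corner [-233.5    8.3  114.9] rear [-251.6    8.1  109.2]
x [0.953 0.012 0.302] y [ 0.012 -1.     0.004] z [ 0.302  0.    -0.953] F [ 0.5  0.3 -0.6] w 0.0199 q [ 0.79 -0.24 -1.02  0.34 -0.57  0.69]
[10.7 -1.7 47.5] [ 0.8 -1.8 79. ]
```

```bash
python3 -m jog '[[-0.55,[0,-2,25],0],[-0.55,[-10,-2,50],0],[-0.55,[-10,-2,50],0],[-0.55,[-10,-2,50],0]]' >/dev/null
python3 - <<'E'
from h import *
info(); print(rows_to([-218,10,60]),rows_to([-218,10,36]))
E
```

```text
t 9.62 tip_e [-226.5    6.    74.7] front corner [-217.4    6.1   77.3] rear [-235.6    5.9   72.1]
x [0.962 0.011 0.274] y [ 0.014 -1.    -0.008] z [ 0.273  0.012 -0.962] F [1.1 0.8 0.4] w 0.0196 q [ 0.71 -0.11 -1.02  0.32 -0.45  0.76]
[ 4.2 -3.7 16.5] [-2.4 -3.6 39.5]
```

```bash
python3 -m jog '[[-0.55,[-10,-4,20],0],[-0.55,[-14,-4,38],0],[-0.55,[-14,-4,38],0],[-0.55,[-14,-4,38],0]]' >/dev/null
python3 - <<'E'
from h import *
info(); print(rows_to([-218,10,34]),rows_to([-150,5,34]))
E
```

```text
t 10.12 tip_e [-219.8    7.7   46.1] front corner [-210.6    7.8   48.5] rear [-229.     7.6   43.7]
x [0.968 0.012 0.252] y [ 0.019 -1.    -0.023] z [ 0.252  0.026 -0.967] F [-0.5 -0.4 -0.5] w 0.0195 q [ 0.67 -0.03 -1.02  0.29 -0.36  0.81]
[-1.3 -2.  12.2] [64.5  4.3 29.2]
```

```bash
python3 -m jog '[[-0.55,[-8,-2,10],0],[-0.55,[-8,-2,14],0],[-0.55,[-8,-2,14],0]]' >/dev/null
python3 - <<'E'
from h import *
info(); print(rows_to([-218,10,34.5]),rows_to([-150,4,34.5]),rows_to([-120,0,34.5]))
E
```

```text
t 10.5 tip_e [-220.1    8.4   34.2] front corner [-210.9    8.6   36.5] rear [-229.3    8.3   31.9]
x [0.97  0.013 0.241] y [ 0.02  -0.999 -0.028] z [ 0.24   0.032 -0.97 ] F [-0.3 -0.5 -0.5] w 0.0193 q [ 0.66  0.   -1.02  0.27 -0.34  0.83]
[ 2.1 -1.5  0.3] [68.   5.8 16.4] [97.1 10.4 23.5]
```

```bash
python3 -m jog '[[-0.55,[10,-1,2],0],[-0.55,[18,-1,4],0],[-0.55,[25,0,6],0],[-0.55,[32,1,7.5],0],[-0.55,[39,2,9.3],0],[-0.55,[46,3,11],0],[-0.55,[53,4,12.7],0],[-0.55,[60,5,14.5],0],[-0.55,[68,6,16.4],0],[-0.55,[68,6,16.4],0]]' >/dev/null
python3 - <<'E'
from h import *
info(); print(rows_to([-150,4,34.5]),rows_to([-100,0,35]))
d=grab('wrist','w2.png')
E
```

```text
t 11.75 tip_e [-149.3    3.9   34.8] front corner [-140.1    4.    37.1] rear [-158.5    3.8   32.5]
x [0.97  0.012 0.242] y [ 0.02  -0.999 -0.029] z [ 0.241  0.033 -0.97 ] F [ 0.1 -0.8 -0.3] w 0.02 q [ 0.56  0.13 -0.84  0.18 -0.37  1.01]
[-0.7 -0.1  0.1] [47.8  4.9 11.6]
```

View pics/w2.png

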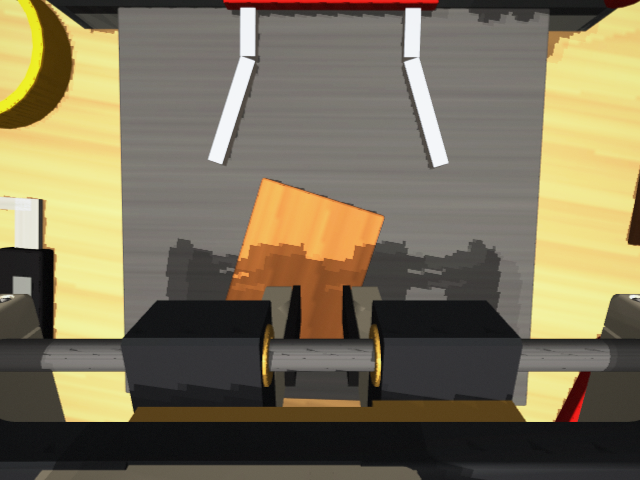

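The blank's far corners are at (262,179) and (384,215), still about 16° askew. I'll compute whether it moved.

```bash
python3 - <<'E'
from h import *
d=grab('wrist')
for u,v in((262,179),(384,215),(227,300),(360,290)):print(np.round(toE(EN,ray(d,u,v,.042))*1000,1))
for u,v in((248,57),(412,57),(216,160),(440,163)):print('strip',np.round(toE(EN,ray(d,u,v,.038))*1000,1))
d=grab('top','t2.png');cv2.imwrite('pics/crop2.png',cv2.resize(d['color'][165:290,220:360,::-1],None,fx=4,fy=4,interpolation=cv2.INTER_CUBIC))
E
```

```text
[-97.7  36.1]
[-115.8  -30. ]
[-164.4   55.1]
[-157.   -18.1]
strip [-32.3  44.9]
strip [-31.8 -42.9]
strip [-87.3  62.4]
strip [-87.2 -59.9]
```

View pics/crop2.png

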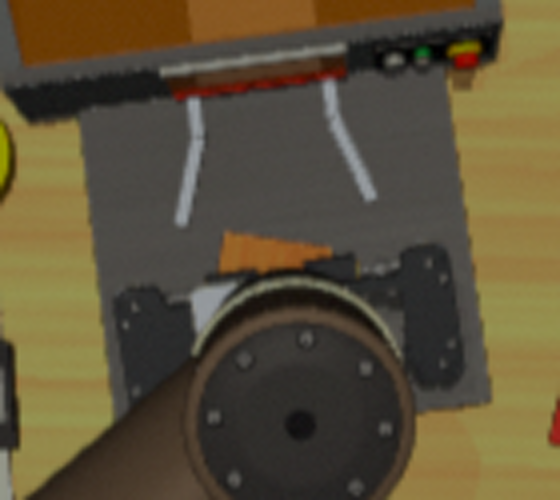

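```bash
python3 - <<'E'
from h import *
d=grab('wrist');s,R,p=tool();print(arm.tip_reach,[a for a in dir(arm) if a[0]!='_'],p,s['width'])
for dz in(-.005,0,.0142,.03,.05):
  for y in(-.01,.01):
    print(dz,y,[np.round(proj(d,p+R@[x,y,dz])).tolist() for x in(-.0095,.0095)])
T=np.array(d['cam_to_world']);print('cam in tool',np.round(R.T@(T[:3,3]-p),3),np.round(R.T@T[:3,:3],2))
im=d['color'];cv2.imwrite('pics/crop3.png',cv2.resize(im[200:420,200:440,::-1],None,fx=2.7,fy=2.7))
E
```

```text
0.014 ['Unreachable', 'tip_reach'] [0.50304712 0.06437954 0.04826659] 0.019785824369757465
-0.005 -0.01 [[301.0, 305.0], [301.0, 272.0]]
-0.005 0.01 [[340.0, 305.0], [340.0, 272.0]]
0 -0.01 [[302.0, 301.0], [301.0, 268.0]]
0 0.01 [[339.0, 301.0], [340.0, 268.0]]
0.0142 -0.01 [[303.0, 289.0], [303.0, 258.0]]
0.0142 0.01 [[338.0, 289.0], [338.0, 258.0]]
0.03 -0.01 [[304.0, 278.0], [304.0, 249.0]]
0.03 0.01 [[337.0, 278.0], [337.0, 249.0]]
0.05 -0.01 [[306.0, 266.0], [305.0, 239.0]]
0.05 0.01 [[336.0, 266.0], [336.0, 238.0]]
cam in tool [ 0.083  0.    -0.177] [[-0.   -0.95 -0.31]
 [ 1.   -0.   -0.  ]
 [-0.   -0.31  0.95]]
```

View pics/crop3.png

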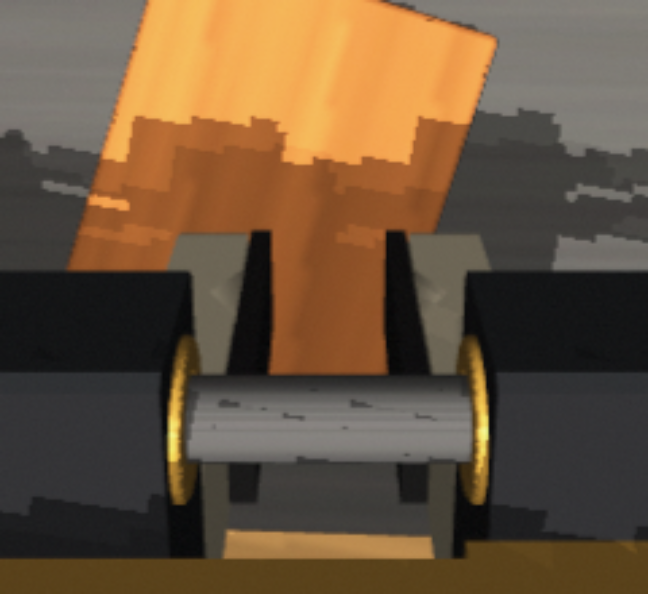

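The fingertips show at crop (260,232), which is row 286 in the frame. That is nearer the camera than the nominal tip would project (row 258), so they passed above the blank and never touched it. I'll back off and find the deck by touch.

```bash
python3 -m jog '[[-0.55,[-35,-1,-9],0],[-0.55,[-70,-4,-17],0],[-0.55,[-74,-5,-18],0],[-0.55,[-74,-5,-18],0]]' >/dev/null
python3 - <<'E'
from h import *
info();d=grab('wrist');s,R,p=tool()
K=np.array(d['mtx']);print(K[0,0])
im=d['color'];g=im[230:300,250:400].astype(int)
# tip by gap: depth where .0198 spans 42.6 px, row 286
z=K[0,0]*s['width']/42.6;T=np.array(d['cam_to_world'])
c=np.array([0,(286-K[1,2])*z/K[1,1],z]);w=T[:3,:3]@c+T[:3,3];print('tip in tool',np.round(R.T@(w-p)*1000,1),'world z',w[2])
# how straight down goes
print('10mm down',np.round(R.T@[0,0,-10],2))
E
python3 -m jog '[[-0.55,[-1,0,3],0],[-0.55,[-2,0,6],0],[-0.55,[-3,0,9],0],[-0.55,[-3,0,9],0]]'
```

```text
t 12.45 tip_e [-225.9    6.7   35.5] front corner [-216.7    6.8   37.7] rear [-235.1    6.5   33.2]
x [0.971 0.013 0.238] y [ 0.021 -0.999 -0.03 ] z [ 0.237  0.034 -0.971] F [ 0.2  0.7 -0.3] w 0.0196 q [ 0.66 -0.01 -1.02  0.26 -0.35  0.85]
365.66822019366873
tip in tool [ 11.3   0.2 -25.7] world z 0.0763947203093713
10mm down [-2.37  0.3   9.71]
t: 13.0
eef_pos: [0.43, 0.0556, 0.0416]
ee_rot: [-3.107, -0.235, 0.166]
force: [-0.1, -0.6, 1.2]
width: 0.0196
gripper_force: 0.0
```

```bash
python3 -m jog '[[-0.55,[7,3,4],0],[-0.55,[7,3,10],0],[-0.55,[7,3,16],0],[-0.55,[7,3,16],0]]'
python3 - <<'E'
from h import *
info();d=grab('wrist','w3.png')
E
```

```text
t: 13.5
eef_pos: [0.4411, 0.0547, 0.0279]
ee_rot: [-3.107, -0.234, 0.167]
force: [-0.7, -0.6, 0.1]
width: 0.0193
gripper_force: 0.0
t 13.5 tip_e [-213.2    3.8   14.2] front corner [-204.     3.9   16.4] rear [-222.4    3.7   12. ]
x [0.973 0.013 0.232] y [ 0.021 -0.999 -0.034] z [ 0.231  0.038 -0.972] F [-0.7 -0.6  0.1] w 0.0193 q [ 0.62  0.06 -1.02  0.27 -0.27  0.87]
```

View pics/w3.png

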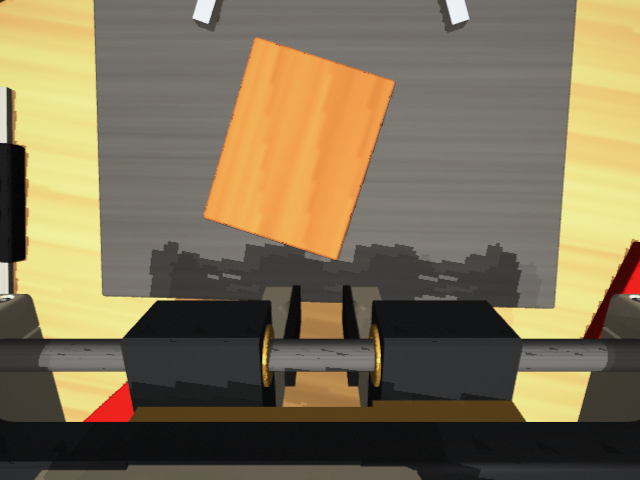

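The fingertips are at about (283,290) and (365,290), just over the deck's near edge, with the blank untouched at (300,150). The real tip sits higher than nominal, so I keep feeling downward.

```bash
for i in 1; do python3 -m jog '[[-0.55,[-1,0,4],0],[-0.55,[-2,0,8],0],[-0.55,[-3,0,12],0],[-0.55,[-3,0,12],0]]'; done; python3 -c "
from h import *
info()"
```

```text
t: 14.05
eef_pos: [0.4434, 0.0548, 0.0182]
ee_rot: [-3.102, -0.229, 0.167]
force: [-0.3, -0.0, 0.4]
width: 0.0198
gripper_force: 0.0
t 14.05 tip_e [-211.     3.5    4.6] front corner [-201.7    3.7    6.7] rear [-220.2    3.4    2.4]
x [0.974 0.013 0.227] y [ 0.022 -0.999 -0.038] z [ 0.226  0.043 -0.973] F [-0.3 -0.   0.4] w 0.0198 q [ 0.61  0.09 -1.02  0.26 -0.25  0.89]
```

```bash
python3 -m jog '[[-0.55,[-4,-1,3],0],[-0.55,[-5,-1,6],0],[-0.55,[-5,-1,6],0]]'|grep -E "force|eef"; python3 -m jog '[[-0.55,[-2,0,2],0],[-0.55,[-3,0,4],0],[-0.55,[-3,0,4],0]]'|grep -E "force|eef"; python3 -c "
from h import *
info()"
```

```text
eef_pos: [0.4418, 0.055, 0.0134]
force: [-1.0, 1.0, 1.3]
gripper_force: 0.7
eef_pos: [0.4421, 0.0552, 0.0122]
force: [-19.1, 0.2, 46.2]
gripper_force: 23.3
t 14.8 tip_e [-212.3    4.2   -1.4] front corner [-203.     4.3    0.7] rear [-221.6    4.1   -3.5]
x [0.975 0.014 0.224] y [ 0.024 -0.999 -0.046] z [ 0.223  0.05  -0.974] F [-19.1   0.2  46.2] w 0.0198 q [ 0.61  0.11 -1.01  0.24 -0.23  0.91]
```

I felt the deck at eef z ≈ 13 mm, so the real fingertips lie about 20 mm behind the reported TCP. I'll correct the helper with that, lift slightly, and push.

```bash
sed -i 's/arm.tip_reach/TIP/g; s/^EN=/TIP=-0.0205\nEN=/' h.py
python3 -m jog '[[-0.55,[0,0,-3],0],[-0.55,[0,0,-6],0],[-0.55,[0,0,-6],0]]'|grep -E "force|eef"
python3 - <<'E'
from h import *
info(); print(rows_to([-222,8,34.5]),rows_to([-150,5,34.8]))
E
```

```text
eef_pos: [0.4397, 0.0542, 0.016]
force: [0.2, 0.1, -0.0]
gripper_force: 0.0
t 15.18 tip_e [-222.4    1.9   36. ] front corner [-213.2    2.    38.1] rear [-231.7    1.8   33.9]
x [0.975 0.013 0.22 ] y [ 0.024 -0.999 -0.045] z [ 0.22   0.049 -0.974] F [ 0.2  0.1 -0. ] w 0.0196 q [ 0.61  0.1  -1.    0.21 -0.26  0.93]
[ 0.2 -6.   1.8] [70.4 -1.3 17.2]
```

```bash
python3 -m jog '[[-0.55,[0,-8,1],0],[-0.55,[8,-8,3],0],[-0.55,[16,-8,5],0],[-0.55,[24,-7,6.5],0],[-0.55,[32,-6,8.3],0],[-0.55,[40,-5,10],0],[-0.55,[48,-4,12],0],[-0.55,[56,-3,14],0],[-0.55,[64,-2,15.8],0],[-0.55,[70,-1,17],0],[-0.55,[70,-1,17],0]]'|grep -E "force|eef"
python3 - <<'E'
from h import *
info()
d=grab('wrist','w4.png');hsv=cv2.cvtColor(d['color'],cv2.COLOR_RGB2HSV)
cv2.imwrite('pics/w4s.png',d['color'][0:330,60:600,::-1])
E
```

```text
eef_pos: [0.5111, 0.068, 0.0149]
force: [-0.8, -0.1, 0.8]
gripper_force: 0.0
t 16.55 tip_e [-149.8    4.7   34.8] front corner [-140.5    4.8   36.9] rear [-159.     4.6   32.7]
x [0.975 0.013 0.221] y [ 0.024 -0.999 -0.045] z [ 0.22   0.049 -0.974] F [-0.8 -0.1  0.8] w 0.0197 q [ 0.54  0.21 -0.82  0.12 -0.32  1.09]
```

View pics/w4s.png

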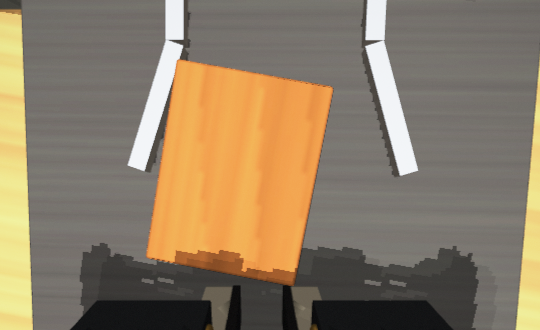

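The crop shows the blank moved forward and turned to about -10°. Its front-left corner, at crop (178,60), is by the left guide. A sideways nudge on its rear left side would both square and centre it. I have one view left, so I'll measure numerically.

```bash
cat >> h.py <<'E'
def meas(z=.042,cam='wrist',roi=None):
    d=grab(cam);hsv=cv2.cvtColor(d['color'],cv2.COLOR_RGB2HSV)
    m=cv2.inRange(hsv,(8,150,80),(17,255,255));b=np.zeros_like(m)
    x0,y0,x1,y1=roi or (150,0,500,287);b[y0:y1,x0:x1]=m[y0:y1,x0:x1]
    b=cv2.morphologyEx(b,cv2.MORPH_OPEN,np.ones((5,5)))
    c=max(cv2.findContours(b,0,2)[0],key=cv2.contourArea)
    P=np.array([toE(EN,ray(d,*p,z))*1000 for p in c[:,0].astype(float)],np.float32)
    r=cv2.minAreaRect(P);bx=cv2.boxPoints(r)
    e=[bx[(i+1)%4]-bx[i] for i in range(4)];l=max(e,key=lambda v:np.linalg.norm(v)*(1+1e-3*(v[0]>0)));l=l*np.sign(l[0])
    print('blank c',np.round(r[0],1),'size',np.round(r[1],1),'yaw',round(float(np.degrees(np.arctan2(l[1],l[0]))),1));print(np.round(bx,0).tolist())
E
python3 -c "
from h import *
meas()
d=grab('wrist')
for u,v in((238,60),(392,87),(355,285),(207,258)):print(np.round(toE(EN,ray(d,u,v,.042))*1000,1))
print(rows_to([-165,5,35]),rows_to([-165,5,55]))"
```

```text
blank c [-90.   16.5] size [69.2 88.9] yaw -9.3
[[-139.0, -10.0], [-52.0, -25.0], [-41.0, 43.0], [-128.0, 58.0]]
[-41.9  42.6]
[-52.7 -24.4]
[-139.6  -11.2]
[-129.2   56.8]
[-14.   -0.7  -3.3] [ -9.6  -1.6 -22.8]
```

```bash
python3 -m jog '[[-1,[-15,-0.5,-3.4],0],[-1,[-24.4,-0.6,-6.5],0],[-1,[-24,-40,-5],0],[-1,[-23.3,-81.5,-2.5],0],[-1,[-23.3,-81.5,-2.5],0],[-1,[5,-81,4],0],[-1,[28.4,-80.3,9.5],0],[-1,[28.4,-80.3,9.5],0],[-1,[28.3,-74,9.3],0],[-1,[28.3,-70,9.1],0],[-1,[28.2,-66,8.9],0],[-1,[28.1,-62,8.7],0],[-1,[28.1,-58,8.6],0],[-1,[28.1,-58,8.6],0]]'|grep -E "force|eef"
python3 -c "
from h import *
info();meas(roi=(200,0,640,287))"
```

```text
eef_pos: [0.529, 0.1299, 0.0152]
force: [0.5, -0.5, -0.4]
gripper_force: 0.0
t 18.45 tip_e [-122.6   63.1   35.2] front corner [-113.3   63.2   37.3] rear [-131.8   62.9   33.1]
x [0.975 0.013 0.22 ] y [ 0.023 -0.999 -0.045] z [ 0.219  0.049 -0.974] F [ 0.5 -0.5 -0.4] w 0.0004 q [ 0.64  0.25 -0.79  0.19 -0.32  0.93]
blank c [-77.3   8.8] size [69.4 73.5] yaw -3.1
[[-116.0, -24.0], [-43.0, -28.0], [-39.0, 41.0], [-112.0, 45.0]]
```

```bash
python3 -m jog '[[-1,[0,3,-0.1],0],[-1,[0,5,-0.2],0],[-1,[0,5,-0.2],0],[-1,[0.3,-20,0.8],0],[-1,[-20,-21,-4],0],[-1,[-38.7,-21,-8.2],0],[-1,[-38.7,-21,-8.2],0],[-0.55,[-39,20,-10],0],[-0.55,[-39.8,59,-12],0],[-0.55,[-39.8,59,-12],0]]'|grep -E "force|eef"
python3 -c "
from h import *
info();meas();print(rows_to([-120,2,35]),rows_to([-100,0,35]))"
```

```text
eef_pos: [0.4997, 0.0633, 0.0156]
force: [-0.3, 0.2, 0.6]
gripper_force: 0.0
t 19.75 tip_e [-161.8    1.8   35.6] front corner [-152.5    1.9   37.7] rear [-171.     1.7   33.5]
x [0.975 0.01  0.221] y [ 0.021 -0.999 -0.045] z [ 0.22   0.049 -0.974] F [-0.3  0.2  0.6] w 0.0187 q [ 0.55  0.19 -0.85  0.13 -0.31  1.07]
blank c [-83.6   6.1] size [69. 89.] yaw -0.4
[[-128.0, -28.0], [-39.0, -29.0], [-39.0, 40.0], [-128.0, 41.0]]
[40.3  1.5  9.8] [59.8  4.  14.1]
```

```bash
python3 -m jog '[[-0.55,[12,0,2.8],0],[-0.55,[24,1,5.8],0],[-0.55,[34,1.5,8.2],0],[-0.55,[42,2.5,10],0],[-0.55,[50,3.5,11.8],0],[-0.55,[58,4,13.6],0],[-0.55,[66,4.5,15.4],0],[-0.55,[74,4.6,17.2],0],[-0.55,[82,4.7,19],0],[-0.55,[88,4.8,20.4],0],[-0.55,[95,4.8,22],0],[-0.55,[95,4.8,22],0]]'|grep -E "force|eef"
python3 -c "
from h import *
info();meas()
print(rows_to([-100,0,35]),rows_to([-110,0,150]))"
```

```text
eef_pos: [0.5961, 0.0774, 0.0149]
force: [-0.0, 0.1, 0.4]
gripper_force: 0.0
t 21.3 tip_e [-64.3   1.   34.8] front corner [-55.    1.1  36.9] rear [-73.5   0.8  32.7]
x [0.975 0.013 0.221] y [ 0.024 -0.999 -0.045] z [ 0.22   0.049 -0.974] F [-0.   0.1  0.4] w 0.0194 q [ 0.47  0.33 -0.61  0.05 -0.41  1.23]
blank c [48.3  2.4] size [151.9  41.3] yaw 89.9
[[28.0, -74.0], [69.0, -74.0], [69.0, 78.0], [28.0, 78.0]]
[-34.4   0.   -8. ] [ -18.8   -5.4 -122.3]
```

```bash
python3 -m jog '[[-0.55,[-34,0,-8],0],[-0.55,[-32,-2,-50],0],[-0.55,[-25,-3,-90],0],[-0.55,[-19,-5,-122],0],[-0.55,[-19,-5,-122],0]]'|grep -E "force|eef"
python3 -c "
from h import *
info()
d=grab('wrist')
a=[proj(d,[*toW(EN,np.array(q)/1000),.042]) for q in((-8,55),(-8,-55),(-100,50),(-100,-50))];print(np.round(a))
a=np.array(a);meas(roi=tuple(int(v) for v in(a[:,0].min(),max(0,a[:2,1].max()),a[:,0].max(),a[:,1].max())))
print(rows_to([0,0,330]),rows_to([260,15,540]))"
```

```text
eef_pos: [0.5523, 0.0699, 0.133]
force: [0.5, -0.1, -1.6]
gripper_force: 0.0
t 21.98 tip_e [-108.9    0.2  153. ] front corner [-99.6   0.3 155.1] rear [-1.181e+02  1.000e-01  1.508e+02]
x [0.974 0.013 0.226] y [ 0.025 -0.999 -0.046] z [ 0.225  0.051 -0.973] F [ 0.5 -0.1 -1.6] w 0.02 q [ 0.5   0.09 -0.57  0.05 -0.68  1.21]
[[259. 133.]
 [404. 135.]
 [264. 253.]
 [393. 256.]]
blank c [-32.  -18.3] size [44.8 25.5] yaw 1.5
[[-55.0, -6.0], [-54.0, -32.0], [-9.0, -30.0], [-10.0, -5.0]]
[ 147.8   -5.9 -151.2] [ 447.9  -24.2 -297.8]
```

```bash
python3 -m jog '[[-0.55,[12,-1,-55],0],[-0.55,[30,-2,-110],0],[-0.55,[80,-4,-150],0],[-0.55,[140,-6,-165],0],[-0.55,[200,-10,-190],0],[-0.55,[260,-14,-215],0],[-0.55,[320,-18,-240],0],[-0.55,[380,-20,-265],0],[-0.55,[448,-24,-298],0],[-0.55,[448,-24,-298],0]]'|grep -E "rot|eef"
python3 -m jog '[[-0.55,[60,0,-30],0],[-0.55,[120,0,-60],0],[-0.55,[180,0,-90],0],[-0.55,[240,0,-120],0]]'|grep -E "t:|rot|eef"
python3 -m jog '[[-0.55,[60,0,-20],0],[-0.55,[120,0,-40],0],[-0.55,[180,0,-60],0]]'|grep -E "t:|rot|eef"
python3 -m jog '[[-0.55,[30,0,-60],0],[-0.55,[60,0,-120],0],[-0.55,[90,0,-180],0]]'|grep -E "t:|rot|eef"
python3 -c "
from h import *
info()"
```

```text
eef_pos: [0.9011, 0.1388, 0.5013]
ee_rot: [-3.101, -0.237, 0.166]
t: 23.82
eef_pos: [0.9172, 0.1436, 0.5193]
ee_rot: [-3.104, -0.303, 0.164]
t: 24.2
eef_pos: [0.9424, 0.1494, 0.524]
ee_rot: [-3.111, -0.363, 0.162]
t: 24.58
eef_pos: [0.8939, 0.1398, 0.608]
ee_rot: [-3.117, -0.419, 0.16]
t 24.57 tip_e [235.7  17.6 626.7] front corner [244.4  17.6 630.6] rear [227.1  17.5 622.9]
x [0.914 0.006 0.406] y [ 0.016 -1.    -0.023] z [ 0.406  0.028 -0.913] F [0.  0.  0.6] w 0.0197 q [ 0.4   0.62  1.25  0.07 -1.78  1.37]
```

```bash
python3 -c "
from h import *
print(rows_to([-60,2,330]),rows_to([-110,2,150]))"
```

```text
[-390.9   17.5  150.5] [-509.7   20.8  294.6]
```

```bash
python3 -m jog '[[-0.55,[-60,3,23],0],[-0.55,[-120,6,46],0],[-0.55,[-180,9,69],0],[-0.55,[-240,11,92],0],[-0.55,[-300,14,115],0],[-0.55,[-360,16,138],0],[-0.55,[-410,18,165],0],[-0.55,[-440,19,210],0],[-0.55,[-475,20,255],0],[-0.55,[-510,21,295],0],[-0.55,[-510,21,295],0],[-0.55,[-510,21,295],0]]'|grep -E "t:|rot|eef"
python3 -c "
from h import *
info();print(rows_to([-90,2,60]),rows_to([-85,2,36]))"
```

```text
t: 26.08
eef_pos: [0.5528, 0.0698, 0.1269]
ee_rot: [-3.119, -0.412, 0.161]
t 26.07 tip_e [-111.9    0.5  145.7] front corner [-103.2    0.6  149.5] rear [-120.6    0.5  141.9]
x [0.916 0.007 0.401] y [ 0.016 -1.    -0.021] z [ 0.4    0.025 -0.916] F [0.8 0.3 0.2] w 0.0199 q [ 0.54  0.01 -0.88  0.43 -0.32  0.81]
[-14.2   0.7  87.3] [-19.3   1.2 111.3]
```

```bash
python3 -m jog '[[-0.55,[-8,0,45],0],[-0.55,[-14,1,85],0],[-0.55,[-19,1,106],0],[-0.55,[-19,1,111],0],[-0.55,[-19,1,111],0]]'|grep -E "t:|rot|eef|force"
python3 -c "
from h import *
info();print(rows_to([-68,2,35.5]),rows_to([-40,1,35.5]),rows_to([-10,0,35.5]))
d=grab('wrist','w5.png');cv2.imwrite('pics/w5c.png',d['color'][0:330,120:520,::-1])"
```

```text
t: 26.7
eef_pos: [0.5588, 0.0868, 0.0312]
ee_rot: [-3.077, -0.337, 0.145]
force: [3.5, 0.5, 2.4]
gripper_force: 0.0
t 26.7 tip_e [-102.    15.7   50.5] front corner [-93.1  15.6  53.6] rear [-111.    15.8   47.4]
x [ 0.944 -0.008  0.331] y [ 0.013 -0.998 -0.061] z [ 0.331  0.061 -0.942] F [3.5 0.5 2.4] w 0.0197 q [ 0.48  0.2  -0.95  0.58 -0.09  0.68]
[27.3 15.  24.5] [53.7 16.4 33.7] [82.  17.8 43.6]
```

View pics/w5c.png

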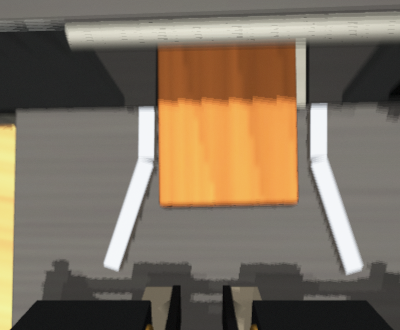

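The view shows the blank square and centred between the guides, with its rear edge at crop row 205 and the flap resting on it. The fingers are behind it, but offset sideways and still high.

```bash
python3 -m jog '[[-1,[8,8,2],0],[-1,[20,15,10],0],[-1,[20,15,10],0],[-1,[20,15,10],0],[-1,[20,15,10],0]]'|grep -E "t:|rot|eef|force"
python3 -c "
from h import *
info();print(rows_to([-72,2,36]),rows_to([-40,1,35.5]),rows_to([-10,0,35.5]))"
```

```text
t: 27.38
eef_pos: [0.5834, 0.0772, 0.0286]
ee_rot: [-3.083, -0.339, 0.161]
force: [0.7, 0.1, -0.1]
gripper_force: 0.0
t 27.38 tip_e [-79.1   2.5  47.9] front corner [-70.2   2.6  51.1] rear [-88.1   2.4  44.8]
x [0.943 0.007 0.333] y [ 0.027 -0.998 -0.055] z [ 0.332  0.061 -0.941] F [ 0.7  0.1 -0.1] w 0.0003 q [ 0.48  0.25 -0.82  0.31 -0.16  0.96]
[ 2.8  1.3 13.6] [32.8  3.2 24.6] [61.1  5.1 34.5]
```

```bash
python3 -m jog '[[-1,[1,1,5],0],[-1,[1,1,10],0],[-1,[1,1,12.7],0],[-1,[1,1,12.7],0]]'|grep -E "t:|force"
python3 -c "
from h import *
info();print(rows_to([-60,1,35.8]),rows_to([-53,1,37.3]),rows_to([-35,0,37.3]),rows_to([-26,0,35.4]),rows_to([-5,0,35.4]))"
```

```text
t: 27.88
ee_rot: [-3.084, -0.338, 0.161]
force: [-0.1, 0.1, -0.1]
gripper_force: 0.0
t 27.88 tip_e [-74.3   2.   35.2] front corner [-65.3   2.1  38.3] rear [-83.2   2.   32. ]
x [0.944 0.007 0.331] y [ 0.027 -0.998 -0.055] z [ 0.33   0.061 -0.942] F [-0.1  0.1 -0.1] w 0.0006 q [ 0.46  0.28 -0.87  0.43 -0.1   0.86]
[13.6  1.4  4.1] [20.7  1.5  5. ] [37.7  3.  10.9] [45.6  3.3 15.6] [65.4  3.9 22.6]
```

```bash
python3 -m jog '[[-1,[7,1,2],0],[-1,[13.6,1.4,3.2],0],[-1,[20.7,1.5,5],0],[-1,[26,2,6.9],0],[-1,[32,2.5,8.9],0],[-1,[37.7,3,10.9],0],[-1,[41,3.1,12.6],0],[-1,[45.6,3.3,15.4],0],[-1,[45.6,3.3,15.4],0]]'|grep -E "t:|force"
python3 -c "
from h import *
info();print(rows_to([-15,0,35.4]),rows_to([-4,0,35.4]),rows_to([-1,0,35.4]))
d=grab('wrist')
for x in(-17,0,10):print(x,np.round([proj(d,[*toW(EN,np.array([x,y])/1000),.042]) for y in(-35,35)]))
g=d['color'];print([g[r,320].tolist() for r in range(150,300,10)])"
```

```text
t: 29.0
ee_rot: [-3.083, -0.339, 0.161]
force: [0.2, -0.8, -0.3]
gripper_force: 0.0
t 29.0 tip_e [-25.1   0.4  36.2] front corner [-16.2   0.4  39.3] rear [-34.1   0.3  33. ]
x [0.943 0.007 0.332] y [ 0.027 -0.998 -0.055] z [ 0.331  0.061 -0.942] F [ 0.2 -0.8 -0.3] w 0.0005 q [ 0.45  0.34 -0.67  0.18 -0.22  1.11]
[9.3 0.7 4. ] [19.7  1.   7.7] [22.5  1.   8.7]
-17 [[397. 290.]
 [246. 285.]]
0 [[398. 252.]
 [247. 248.]]
10 [[399. 231.]
 [248. 227.]]
[[213, 109, 27], [214, 109, 27], [213, 109, 27], [214, 110, 29], [213, 109, 26], [216, 83, 18], [196, 113, 43], [136, 134, 126], [136, 133, 128], [140, 136, 130], [135, 132, 125], [238, 237, 229], [164, 160, 148], [141, 81, 38], [28, 27, 26]]
```

```bash
python3 -m jog '[[-1,[4,0.3,1.3],0],[-1,[8,0.6,2.6],0],[-1,[11,0.7,3.7],0],[-1,[13.2,0.8,4.5],0],[-1,[13.2,0.8,4.5],0]]'|grep -E "t:|force"
python3 -m jog '[[-1,[1,0,0.3],0],[-1,[2,0,0.6],0],[-1,[2,0,0.6],0]]'|grep -E "t:|force"
python3 -c "
from h import *
info()"
```

```text
t: 29.68
ee_rot: [-3.083, -0.337, 0.159]
force: [-9.3, 0.6, 9.7]
gripper_force: 0.2
t: 30.05
ee_rot: [-3.083, -0.337, 0.159]
force: [-14.5, -0.7, 16.6]
gripper_force: 0.1
t 30.05 tip_e [-11.3  -0.9  36.9] front corner [-2.3 -0.8 40. ] rear [-20.3  -0.9  33.8]
x [0.944 0.005 0.33 ] y [ 0.025 -0.998 -0.055] z [ 0.329  0.06  -0.942] F [-14.5  -0.7  16.6] w 0.0004 q [ 0.45  0.36 -0.63  0.15 -0.25  1.15]
```

The force along the 45° window normal means the gripper body has touched the window with the blank's rear about 3 mm short. I'll back off, rebuild a steeper slant and re-enter.

```bash
python3 -m jog '[[-1,[-20,-0.5,-7],0],[-1,[-46,-1.2,-16],0],[-1,[-38,-4,-70],0],[-1,[-28,-8,-131],0],[-1,[0,-12,-180],0],[-1,[30,-15,-230],0],[-1,[75,-18,-270],0],[-1,[125,-22,-305],0],[-1,[180,-25,-330],0],[-1,[235,-28,-355],0],[-1,[290,-31,-380],0],[-1,[345,-35,-405],0],[-1,[432,-40,-443],0],[-1,[432,-40,-443],0],[-1,[432,-40,-443],0]]'|grep -E "t:|rot|eef|force"
python3 -m jog '[[-1,[60,0,-30],0],[-1,[120,0,-60],0],[-1,[180,0,-90],0]]'|grep -E "t:|rot|eef"
python3 -c "
from h import *
info()"
```

```text
t: 31.92
eef_pos: [0.8979, 0.1411, 0.5552]
ee_rot: [-3.088, -0.333, 0.162]
force: [0.6, 2.0, -1.8]
gripper_force: 0.0
t: 32.3
eef_pos: [0.9083, 0.1423, 0.5921]
ee_rot: [-3.089, -0.418, 0.156]
t 32.3 tip_e [250.3  17.3 610.8] front corner [259.   17.3 614.6] rear [241.7  17.3 606.9]
x [0.914 0.003 0.406] y [ 0.024 -0.999 -0.048] z [ 0.406  0.053 -0.912] F [ 0.4 -0.5 -0.1] w 0.0003 q [ 0.38  0.64  1.25  0.04 -1.76  1.37]
```

```bash
python3 -m jog '[[-1,[60,0,-20],0.05],[-1,[120,0,-40],0.05],[-1,[180,0,-60],0.05]]'|grep -E "t:|rot|eef"
python3 -c "
from h import *
info();print(rows_to([-60,1,330]),rows_to([-85,1,150]))"
```

```text
t: 32.67
eef_pos: [0.9304, 0.1475, 0.6011]
ee_rot: [-3.07, -0.473, 0.098]
t 32.67 tip_e [271.9  19.2 619.3] front corner [280.4  18.8 623.6] rear [263.5  19.7 614.9]
x [ 0.889 -0.049  0.456] y [-0.023 -0.998 -0.063] z [ 0.458  0.046 -0.888] F [-0.4  0.4  0. ] w 0.0007 q [ 0.39  0.65  1.25  0.06 -1.7   1.32]
[-425.9   44.1  104. ] [-530.2   56.   252.4]
```

```bash
python3 -m jog '[[-1,[-60,6,15],0],[-1,[-120,12,30],0],[-1,[-180,18,45],0],[-1,[-240,24,60],0],[-1,[-300,30,75],0],[-1,[-360,36,90],0],[-1,[-420,42,104],0],[-1,[-455,47,150],0],[-1,[-490,51,200],0],[-1,[-530,56,252],0],[-1,[-530,56,252],0],[-1,[-530,56,252],0]]'|grep -E "t:|rot|eef"
python3 -c "
from h import *
info();print(rows_to([-55,1,80]),rows_to([-40,1,50]),rows_to([-35,1,37]))"
```

```text
t: 34.17
eef_pos: [0.5774, 0.073, 0.1282]
ee_rot: [-3.074, -0.466, 0.099]
t 34.17 tip_e [-88.2  -0.4 146.5] front corner [-79.7  -0.8 150.8] rear [-9.670e+01  1.000e-01  1.422e+02]
x [ 0.892 -0.049  0.449] y [-0.024 -0.998 -0.06 ] z [ 0.451  0.043 -0.891] F [-0.4 -1.1  0.3] w 0.0005 q [ 0.47  0.03 -0.93  0.6  -0.18  0.64]
[-0.3  1.8 74.3] [ -0.4   3.2 107.8] [ -1.8   3.9 121.7]
```

```bash
python3 -m jog '[[-1,[4,1,25],0],[-1,[4,1,50],0],[-1,[2,2,75],0],[-1,[0,3,95],0],[-1,[0,3,108],0],[-1,[0,3,108],0]]'|grep -E "t:|rot|eef|force"
python3 -c "
from h import *
info();print(rows_to([-35,1,37]),rows_to([-12,0,37]),rows_to([-4,0,37]))"
```

```text
t: 34.92
eef_pos: [0.5836, 0.1257, 0.0366]
ee_rot: [-2.996, -0.377, 0.096]
force: [0.5, -0.9, 1.4]
gripper_force: 0.0
t 34.92 tip_e [-72.4  49.   55.5] front corner [-63.6  48.5  59. ] rear [-81.2  49.6  52. ]
x [ 0.928 -0.054  0.368] y [-0.004 -0.991 -0.135] z [ 0.372  0.123 -0.92 ] F [ 0.5 -0.9  1.4] w 0.0006 q [ 0.54  0.24 -0.84  0.29 -0.1   0.87]
[30.5 50.  25. ] [51.9 50.9 33.4] [59.3 50.8 36.4]
```

```bash
python3 -c "
from h import *
s,R,p=tool()
for t in((.56,.10,.2),(.60,.08,.40),(.805,-.465,.60)):print(np.round(R.T@(np.array(t)-p)*1000))
print('radial',np.round(R.T@[np.cos(-.52),np.sin(-.52),0],2),'up',np.round(R.T@[0,0,1],2))"
```

```text
[  36.   -0. -163.]
[ 145.   -2. -337.]
[ 360.  536. -547.]
radial [0.76 0.62 0.21] up [ 0.37 -0.13 -0.92]
```

```bash
python3 -m jog '[[-1,[12,0,-55],0],[-1,[24,0,-110],0],[-1,[36,0,-163],0],[-1,[75,0,-220],0],[-1,[110,-1,-280],0],[-1,[145,52,-337],0],[-1,[167,106,-358],0],[-1,[188,160,-379],0],[-1,[210,214,-400],0],[-1,[231,268,-421],0],[-1,[253,322,-442],0],[-1,[274,376,-463],0],[-1,[296,430,-484],0],[-1,[317,484,-505],0],[-1,[360,536,-547],0],[-1,[360,536,-547],0]]'|grep -E "t:|rot|eef|force"
python3 -m jog '[[-1,[50,36,0],0],[-1,[100,72,0],0],[-1,[150,108,0],0]]'|grep -E "t:|rot|eef"
python3 -c "
from h import *
info()"
```

```text
t: 36.92
eef_pos: [0.7643, -0.4315, 0.5467]
ee_rot: [-3.024, -0.409, 0.088]
force: [0.1, -0.2, -0.5]
gripper_force: 0.0
t: 37.3
eef_pos: [0.8173, -0.4499, 0.5227]
ee_rot: [-3.063, -0.461, 0.087]
t 37.3 tip_e [  69. -554.  541.] front corner [  77.5 -554.5  545.2] rear [  60.5 -553.4  536.8]
x [ 0.894 -0.06   0.445] y [-0.031 -0.997 -0.07 ] z [ 0.448  0.049 -0.893] F [ 0.2  0.1 -0.1] w 0.0004 q [-0.43  0.67  1.25 -0.3  -1.77  1.99]
```

```bash
python3 -c "
from h import *
print(rows_to([-22,0,330]),rows_to([-22,0,150]),rows_to([-22,0,60]))"
```

```text
[-208.2 -534.6  174.8] [-288.2 -521.9  335.6] [-328.2 -515.6  415.9]
```

```bash
python3 -m jog '[[-1,[-21,-54,18],0],[-1,[-42,-108,35],0],[-1,[-63,-162,53],0],[-1,[-84,-216,70],0],[-1,[-105,-270,88],0],[-1,[-126,-324,105],0],[-1,[-147,-378,123],0],[-1,[-168,-432,140],0],[-1,[-189,-486,158],0],[-1,[-208,-535,175],0],[-1,[-233,-531,225],0],[-1,[-260,-526,280],0],[-1,[-288,-522,336],0],[-1,[-288,-522,336],0],[-1,[-288,-522,336],0]]'|grep -E "t:|rot|eef|force"
python3 -c "
from h import *
info();print(rows_to([-22,0,90]),rows_to([-22,0,55]),rows_to([-22,0,37]))"
```

```text
t: 39.17
eef_pos: [0.6451, 0.0849, 0.1344]
ee_rot: [-3.06, -0.463, 0.085]
force: [0.3, 0.4, 0.6]
gripper_force: 0.0
t 39.17 tip_e [-19.5   0.9 152.6] front corner [-11.    0.3 156.9] rear [-27.9   1.5 148.4]
x [ 0.893 -0.061  0.447] y [-0.032 -0.997 -0.073] z [ 0.45   0.051 -0.892] F [0.3 0.4 0.6] w 0.0007 q [ 0.47  0.14 -0.71  0.35 -0.27  0.89]
[-30.2   5.5  54.7] [-45.8   8.   85.9] [-53.9   9.3 102. ]
```

```bash
python3 -m jog '[[-1,[-9,2,16],0],[-1,[-18,4,32],0],[-1,[-26,5,46],0],[-1,[-34,6,62],0],[-1,[-34,6,62],0]]'|grep -E "t:|force"
python3 -c "
from h import *
info();print(rows_to([-22,0,60]),rows_to([-22,0,37]))"
```

```text
t: 39.8
ee_rot: [-3.028, -0.419, 0.084]
force: [1.0, 0.5, 1.5]
gripper_force: 0.0
t 39.8 tip_e [-33.6  12.3  80. ] front corner [-25.   11.7  83.8] rear [-42.3  12.9  76.1]
x [ 0.911 -0.063  0.407] y [-0.023 -0.994 -0.104] z [ 0.411  0.085 -0.907] F [1.  0.5 1.5] w 0.0007 q [ 0.46  0.24 -0.81  0.42 -0.1   0.82]
[ 3.3 14.  21.9] [-6.1 16.4 42.7]
```

```bash
python3 -m jog '[[-1,[10,6,4],0.0],[-1,[19,12,7],0.02],[-1,[19,12,7],0.02],[-1,[19,12,7],0.02]]'|grep -E "t:|force"
python3 -c "
from h import *
info();print(rows_to([-13,0,60]),rows_to([-13,0,38]))"
```

```text
t: 40.3
ee_rot: [-3.022, -0.417, 0.066]
force: [-1.4, 0.9, -0.1]
gripper_force: 0.0
t 40.3 tip_e [-14.7  -1.   80. ] front corner [-6.  -1.7 83.8] rear [-23.3  -0.2  76.1]
x [ 0.911 -0.08   0.405] y [-0.038 -0.993 -0.109] z [ 0.411  0.084 -0.908] F [-1.4  0.9 -0.1] w 0.0008 q [ 0.44  0.27 -0.69  0.2  -0.18  1.03]
[-6.6  1.1 18.9] [-15.5   3.5  38.9]
```

```bash
python3 -m jog '[[-1,[-4,1,10],0],[-1,[-8,2,20],0],[-1,[-12,3,30],0],[-1,[-15,3,37],0],[-1,[-15,3,37],0]]'|grep -E "t:|force"
python3 -c "
from h import *
info();print(rows_to([-11,-1,38]),rows_to([-8,-1,38]),rows_to([-4,-1,38]))"
```

```text
t: 40.92
ee_rot: [-3.014, -0.408, 0.066]
force: [-0.1, -0.2, 0.2]
gripper_force: 0.0
t 40.92 tip_e [-12.4  -1.9  40.8] front corner [-3.7 -2.6 44.5] rear [-21.1  -1.1  37. ]
x [ 0.914 -0.08   0.397] y [-0.036 -0.993 -0.116] z [ 0.403  0.092 -0.91 ] F [-0.1 -0.2  0.2] w 0.0008 q [ 0.42  0.33 -0.76  0.32 -0.05  0.92]
[ 0.1 -0.6  3.2] [ 2.9 -0.7  4.4] [ 6.5 -0.9  6. ]
```

```bash
python3 -m jog '[[-1,[-2,0,1.5],0],[-1,[-2.5,0.3,2.6],0],[-1,[-2.5,0.3,2.6],0]]'|grep -E "t:|force"
python3 -c "
from h import *
info();print(rows_to([-11,-1,37.5]),rows_to([-8,-1,37.5]),rows_to([-4,-1,37.5]))"
```

```text
t: 41.3
ee_rot: [-3.013, -0.408, 0.066]
force: [0.1, -0.6, 0.3]
gripper_force: 0.0
t 41.3 tip_e [-13.4  -2.   38.3] front corner [-4.7 -2.8 42. ] rear [-22.1  -1.2  34.5]
x [ 0.914 -0.08   0.397] y [-0.035 -0.992 -0.118] z [ 0.403  0.094 -0.91 ] F [ 0.1 -0.6  0.3] w 0.0004 q [ 0.42  0.34 -0.76  0.31 -0.05  0.94]
[ 1.8 -1.   1.8] [ 4.5 -1.1  3. ] [ 8.2 -1.2  4.6]
```

```bash
python3 -m jog '[[-1,[0,-0.5,0.9],0],[-1,[1.8,-1,1.8],0],[-1,[3,-1,2.4],0],[-1,[4.5,-1.1,3],0],[-1,[4.5,-1.1,3],0]]'|grep -E "t:|force"
python3 -c "
from h import *
info();print(rows_to([-4,-1,37.5]))"
```

```text
t: 41.92
ee_rot: [-3.013, -0.408, 0.066]
force: [0.1, -0.3, -0.1]
gripper_force: 0.1
t 41.92 tip_e [-7.7 -0.9 37.4] front corner [ 0.9 -1.7 41.1] rear [-16.4  -0.2  33.6]
x [ 0.914 -0.08   0.397] y [-0.035 -0.992 -0.118] z [ 0.403  0.094 -0.91 ] F [ 0.1 -0.3 -0.1] w 0.0003 q [ 0.43  0.35 -0.72  0.24 -0.08  1.  ]
[ 3.5 -0.1  1.4]
```

No window contact now. I'll keep going in small steps.

```bash
python3 -m jog '[[-1,[1.5,0,0.6],0],[-1,[3.2,0,1.3],0],[-1,[3.2,0,1.3],0]]'|grep -E "t:|force"
python3 -m jog '[[-1,[1.5,0,0.6],0],[-1,[2.7,0,1.1],0],[-1,[2.7,0,1.1],0]]'|grep -E "t:|force"
python3 -c "
from h import *
info()
d=grab('wrist','w6.png');g=d['color']
print([(r,g[r,320].tolist()) for r in range(180,300,8)])"
```

```text
t: 42.3
ee_rot: [-3.013, -0.406, 0.066]
force: [-4.5, -0.3, 0.6]
gripper_force: 0.0
t: 42.68
ee_rot: [-3.014, -0.402, 0.064]
force: [-12.8, 0.2, 4.3]
gripper_force: 0.1
t 42.67 tip_e [-5.  -2.3 35.8] front corner [ 3.7 -3.  39.5] rear [-13.7  -1.5  32.1]
x [ 0.917 -0.082  0.392] y [-0.039 -0.992 -0.117] z [ 0.398  0.092 -0.913] F [-12.8   0.2   4.3] w 0.0003 q [ 0.43  0.36 -0.69  0.18 -0.11  1.06]
[(180, [205, 105, 27]), (188, [205, 103, 25]), (196, [208, 106, 27]), (204, [209, 107, 28]), (212, [208, 106, 27]), (220, [208, 105, 27]), (228, [209, 107, 28]), (236, [207, 105, 25]), (244, [208, 106, 27]), (252, [208, 107, 27]), (260, [209, 107, 27]), (268, [201, 121, 51]), (276, [125, 120, 116]), (284, [121, 117, 113]), (292, [124, 120, 114])]
```

```bash
python3 -m jog '[[-1,[-9,0.3,-4.5],0],[-1,[-28,1,-13],0],[-1,[-48,2,-22],0],[-1,[-52,-2,-60],0],[-1,[-48,-3,-90],0],[-1,[-48,-3,-90],0]]'|grep -E "t:|force"
python3 -c "
from h import *
info()
d=grab('wrist');hsv=cv2.cvtColor(d['color'],cv2.COLOR_RGB2HSV)
m=cv2.inRange(hsv,(0,180,100),(6,255,255))|cv2.inRange(hsv,(174,180,100),(180,255,255))
for c in cv2.findContours(m,0,2)[0]:
    if cv2.contourArea(c)>60:print('red',cv2.boundingRect(c),cv2.contourArea(c))
for q in((-2,50,.035),(-2,-50,.035),(-2,50,.042),(-2,-50,.042),(-8,0,.1),(-87,57,.038),(5,0,.034)):print(q,np.round(proj(d,[*toW(EN,np.array(q[:2])/1000),q[2]])))
u=int(proj(d,[*toW(EN,np.array([-2,0])/1000),.035])[0]);print(u,[(r,d['color'][r,u].tolist()) for r in range(0,290,10)])"
```

```text
t: 43.48
ee_rot: [-3.009, -0.413, 0.065]
force: [1.8, 0.6, 0.4]
gripper_force: 0.0
t 43.48 tip_e [-80.6  -1.8 103.7] front corner [-72.   -2.6 107.6] rear [-89.3  -1.   99.9]
x [ 0.912 -0.081  0.401] y [-0.035 -0.992 -0.121] z [ 0.408  0.097 -0.908] F [1.8 0.6 0.4] w 0.0003 q [ 0.48  0.13 -0.79  0.18 -0.22  1.01]
red (242, 169, 166, 19) 1216.5
red (540, 157, 30, 19) 419.5
(-2, 50, 0.035) [255. 185.]
(-2, -50, 0.035) [400. 175.]
(-2, 50, 0.042) [252. 182.]
(-2, -50, 0.042) [401. 172.]
(-8, 0, 0.1) [312. 158.]
(-87, 57, 0.038) [246. 308.]
(5, 0, 0.034) [326. 170.]
325 [(0, [226, 149, 69]), (10, [226, 148, 68]), (20, [226, 148, 67]), (30, [228, 152, 71]), (40, [193, 108, 36]), (50, [194, 109, 36]), (60, [215, 111, 29]), (70, [215, 111, 26]), (80, [217, 112, 27]), (90, [221, 116, 29]), (100, [223, 116, 30]), (110, [224, 119, 32]), (120, [127, 123, 118]), (130, [130, 125, 119]), (140, [107, 106, 96]), (150, [186, 184, 170]), (160, [118, 56, 20]), (170, [117, 55, 20]), (180, [238, 50, 38]), (190, [129, 125, 120]), (200, [124, 121, 115]), (210, [123, 119, 114]), (220, [124, 121, 115]), (230, [127, 123, 117]), (240, [126, 122, 116]), (250, [131, 127, 121]), (260, [123, 119, 115]), (270, [126, 121, 115]), (280, [71, 71, 66])]
```

The flap's red lip is back at its shut position: rows 169–188, against a predicted 175–185. I'll lift the arm clear and check the bed through the window by differencing with the starting pictures.

```bash
python3 -m jog '[[-1,[-10,-2,-60],0],[-1,[-20,-40,-110],0],[-1,[-40,-95,-140],0],[-1,[-60,-150,-160],0],[-1,[-80,-205,-170],0],[-1,[-90,-260,-170],0],[-1,[-90,-310,-170],0],[-1,[-90,-310,-170],0]]'|grep -E "t:|eef|force"
python3 -c "
from h import *
for n,f in(('top','top0.png'),('scene','scene0.png')):
    d=grab(n,n+'9.png');a=cv2.imread('pics/'+f)[:,:,::-1].astype(int);b=d['color'].astype(int)
    df=np.abs(a-b).max(2)
    m=(df>14).astype(np.uint8)
    # restrict to bed area polygon at z=.034
    pts=np.array([proj(d,[*toW(EN,np.array(q)/1000),.034]) for q in((-8,-60),(-8,60),(115,60),(115,-60))]).astype(np.int32)
    k=np.zeros_like(m);cv2.fillPoly(k,[pts],1);m=cv2.morphologyEx(m*k,cv2.MORPH_OPEN,np.ones((2,2)))
    print(n,pts.tolist(),m.sum())
    for c in cv2.findContours(m,0,2)[0]:
        if cv2.contourArea(c)>20:
            P=np.array([toE(EN,ray(d,*p,.034))*1000 for p in c[:,0].astype(float)],np.float32);print(cv2.contourArea(c),np.round(P.min(0)),np.round(P.max(0)),cv2.minAreaRect(P))
"
```

```text
t: 44.52
eef_pos: [0.399, 0.3505, 0.2373]
ee_rot: [-3.014, -0.409, 0.071]
force: [0.2, -0.5, -0.8]
gripper_force: 0.0
top [[308, 185], [262, 191], [256, 146], [302, 140]] 661
48.0 [  1. -34.] [ 9. 34.] ((5.162420749664307, -0.34081268310546875), (7.566026210784912, 68.13446807861328), 0.09688776731491089)
538.0 [ 32. -34.] [91. 37.] ((60.874267578125, 1.1884765625), (59.34058380126953, 70.23839569091797), 2.1905953884124756)
scene [[291, 279], [317, 300], [283, 322], [257, 299]] 187
162.5 [  6. -22.] [65. 25.] ((35.620506286621094, 1.3488044738769531), (47.3561897277832, 59.625972747802734), 89.92572021484375)
```

The bed now shows the blank spanning about x = 1 to 91 mm and y = ±34 mm at z = 34. That matches the blank lying flat and square in the recess, with the flap shut.

```bash
python3 -c "
from h import *
print(order.job_done())"
```

```text
the job is handed in; nothing more can be done
None
```

The blank was pushed in through the flap and lies flat in the recess (checked by image differencing through the window), the flap is shut behind it, and the job was handed in about 44.6 s into the 56 s allowed; on the way the gripper body touched the amber window once (about 22 N) and the fingertips pressed the deck once (about 50 N), and I did not re-measure the other bench items.

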